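# Scoop the calamondin out of the fruit bin

## Robot

A 7-joint arm with a two-finger parallel gripper is mounted at the origin on the work surface. World frame = base frame: x ahead of the robot, y to its left, z up, the work surface at z = 0. Lengths are in m, angles in rad, forces in N, time in s.
With the tool pointing down it reaches from about 0.4 to 0.875 m from the base axis. Payload 19.3 kg.
Tool frame: the origin (TCP) lies between the finger pads; the fingertips stand ahead of it and the grasp point (between the pads) lies 8 mm behind it (bot.tip_extent is the x of the fingertips in the tool frame, in m); x points along the fingers, y is the direction in which the jaws open and shut, and the axes are right-handed (so a half turn about x gives the same grasp; the last joint's range is limited). The gripper opens to 85 mm and grips with 20 to 120 N. Pads are 22 mm wide; open, the fingers measure 114 mm over their backs; the gripper's body (76 mm by 85 mm) begins 54 mm behind the grasp point. The pads swing forward as they close: fully open they stand 13 mm farther back than shut.
Start: joints at [-1.407, 0.521, -0.036, 1.599, 0.021, 1.021, -0.113], TCP at [0.145, 0.608, 0.242] pointing down, gripper open.
Joint ranges: [-2.91, 2.91], [-0.3, 2.13], [-1.5, 1.42], [0.17, 2.43], [-1.26, 4.41], [0.16, 1.93], [-2.52, 2.52]. Speed limits (rad/s): [1.89, 1.89, 2.39, 2.39, 3.01, 3.01, 3.01].

## Interface

Orientations are given as [roll, pitch, yaw] about the fixed x, y, z axes, in that order (R = Rz(yaw) Ry(pitch) Rx(roll)).
In Python, from workcell import observe, grab_frame, camera_info, bot, nets gives the robot as it stands.
- The arm moves only by the tool jog_arm, never from a script. Its argument "commands" is a list of rows, each a list of 6 numbers: the shift along the tool's x, y, z in mm, then the turn, a rotation vector about the tool's x, y, z in rad. A call has 1 to 20 rows; each row shifts and turns the pose as measured when the row begins, along the tool's axes as they then stand; what a row does not reach is not made up. A row lasts 1/10 s, in which the tool goes at most 50 mm and 8.59 degrees, less where a joint would pass 70% of its speed; a pose out of reach is approached as far as the arm can. A call is refused whole if a number of a shift passes 50 or a number of a turn 0.15, either way. A call with a gripper value outside its range is refused whole. "gripper" is the closure in counts, from 0 (fully open) to 255 (shut), set as the call begins (left out, the last holds). The fingers move at their own pace and stop on an object; "newtons" is the grip in N (left out, the last holds). Time passes only in rows, so rows that do not move let the fingers close. It gives the time, the measured TCP pose, the force and the opening at its end, in the units of the state.
- observe(): the state, without advancing time (a new reading comes with each control period).
- grab_frame(name): name is "scene" or "top"; returns the picture (480x640x3 uint8, red, green, blue); there is no depth.
- camera_info(name): a dict with "fov_y" (degrees; the focal length in pixels is half the picture's height over the tangent of half this angle, whatever the lens; pixels are square), "cx", "cy" (the principal point, pixels), "R" (3x3) and "t" (3): a world point X has camera coordinates R X + t. Camera axes: x right, y down, z forward; pixel columns grow to the right and rows downward; lengths in m; the calibration is good to about 2 mm. A picture is of the moment at which its call begins. camera_info takes no time and is no camera call.
- bot.job_done(): hands the job in, once; it reports no verdict.
Trained networks look in the newest picture that a camera, given by its name, has taken for a name from the list of things; names that differ only in an ending like _2 or _b are one class to them, and where a whole thing is asked for, a point or a joint stands for the part that bears it (a point fixed in the world has none). Each returns a list of dicts, best first, with "p" (0 to 1); they miss things now and then, are a little off and sometimes report something else, mostly with a low value. They report only what shows in the picture. A call takes as long as a camera call. They do not tell look-alikes from the thing itself.
- nets.find_in(camera, name): "rect" ([left, top, right, bottom] in pixels, round what is visible of it).
- nets.silhouettes(camera, name): "mask" (480x640 bool, what is visible of it) and "rect" ([left, top, right, bottom] in pixels, round what is visible of it).
- nets.pinpoint(camera, name): "location" ([column, row] in pixels: a listed point, or the origin of a listed thing).
The state is a dict: "clock": time; "qpos": joint angles; "qd": joint speeds; "joint_efforts": joint torques, N m; "position": TCP position; "tool_rot": TCP orientation; "force": force on the tool from outside, world axes, zero at the start; "moment": the same for the moment, N m; "grip_width": finger opening in m.
Only numpy, scipy, OpenCV 4.12 (cv2) and the standard library are available. Lean on these libraries where they do the work, as an engineer would, in place of code of your own. Each camera call takes 0.05 s, during which the arm holds its last target.

## Task

With the steel scoop standing in the teal fruit bin, scoop up the orange calamondin: hold the black handle and push the scoop along the bin floor into the corner where the fruit lies, so that it rides in. Then lift the loaded scoop out, set it down level on the middle of the stack of bamboo coasters and let go. Leave the green lime in the bin, never touch the calamondin with the gripper, and do not shift the bowl, the measuring cups, the dispenser or the coaster stack.

Things in the scene. Friction and masses are not known exactly. Their poses are not given: they have to be found in the camera images.
- bin: Teal open-topped fruit bin, fixed to the worktop. Origin: centre of its underside. 260 mm along its x (250 inside), 160 along its y (150 inside), walls 5 mm thick, 60 mm high, floor 5 mm thick. Its +x end is the end far from the robot; one fruit lies near each of the two far corners (+x,+y and +x,-y), which in which varies.
- scoop_grip (a point): Centre of the scoop's upright black grip: 16 mm thick along the scoop's x, 30 mm wide along its y, 56 mm tall, on a 24 x 6 mm steel neck. Axes are the scoop's: +x to its open mouth, z up. The point is 110 mm above the scoop's underside, 41 mm behind the pan's centre, 86 mm behind the front lip, 4 mm ahead of the pan's rear. Scoop mass about 0.18 kg.
- scoop_pan (a point): Centre of the underside of the loose steel scoop's pan; axes as scoop_grip. Pan 90 mm long, 70 mm wide, side walls 34 mm high, open in front; a low ramp there (crest 4 mm high, 9 mm behind the lip) keeps a fruit that has passed it from rolling out. It starts standing on the bin floor in the robot-side half, mouth towards the bin's +x end.
- calamondin_center (a point): Centre of the orange calamondin, a loose round waxy citrus fruit 44 mm across, about 45 g, that rolls when pushed; it lies in one of the two far corners of the bin.
- lime_center (a point): Centre of the green lime, 44 mm across, lying in the other far corner of the bin; to be left in the bin.
- coasters_top (a point): Stack of four round bamboo coasters, 110 mm across and 32 mm tall, loose on the worktop (about 0.4 kg). This point is the centre of its top face.
- bowl: Bystander: grey stoneware bowl, 110 mm across, 50 mm tall. Origin at the centre of its underside.
- cups: Bystander: nested set of steel measuring cups, 76 mm across, 56 mm tall, with a flat handle reaching 87 mm out along its +x. Origin at the centre of its underside.
- dispenser: Bystander: countertop push dispenser in frosted plastic, 90 by 75 mm, 139 mm tall. Origin at the centre of its underside.
Not all that is in view belongs to the job. What is shaped like the part that bears scoop_grip but pink is not meant.

How it is judged:
By the outcome, as a careful person would: the job done as asked, in the order asked, and still so for the second after the job is handed in, with the robot touching nothing.
It also fails if it takes over 54 s, if anything falls off the work surface, if the arm or the gripper's body presses on something with over 40 N, if the wrist force passes 120 N, or if a joint passes its speed limit or range.

## Working session

There is one attempt and no reset: what is moved stays moved. The work goes in short steps, Python scripts to look and compute and a tool call to move; the robot and the scene stay as the last step left them, time stands still between calls to the robot, and variables do not carry over. Pictures are saved under pics/ and viewed, and the job is handed in when it is done.

Besides the shell and the picture viewer there is one more tool, called after "Emit:" as name([rows], argument=value, ...), one row to a line, values as JSON. jog_arm: Moves the arm, as the interface text tells. Its arguments: {"type":"object","properties":{"commands":{"type":"array","items":{"type":"array","items":{"type":"number"}}},"gripper":{"type":"number"},"newtons":{"type":"number"}},"required":["commands"]}

```bash
ls; mkdir -p pics; python3 - <<'E'
from workcell import *
import cv2,numpy as np
s=observe();print({k:np.round(v,3).tolist() for k,v in s.items()}, bot.tip_extent)
for c in("scene","top"):
    f=grab_frame(c);cv2.imwrite(f"pics/{c}0.png",f[:,:,::-1])
    i=camera_info(c);print(c,i)
    for n in ["bin","scoop_grip","scoop_pan","calamondin_center","lime_center","coasters_top","bowl","cups","dispenser"]:
        print(n,[(round(d["p"],2),np.round(d["location"]).tolist()) for d in nets.pinpoint(c,n)][:3])
E
```

```text
pics
{'clock': 0.0, 'qpos': [-1.407, 0.522, -0.036, 1.6, 0.021, 1.021, -0.113], 'qd': [0.0, 0.001, 0.001, -0.001, 0.001, 0.0, 0.001], 'joint_efforts': [-0.001, -92.71, 1.979, -36.992, 0.018, 0.008, -0.0], 'position': [0.145, 0.608, 0.242], 'tool_rot': [-1.502, 1.57, -1.736], 'force': [-0.68, -0.747, 0.104], 'moment': [-0.01, -0.004, -0.011], 'grip_width': 0.085} 0.011
scene {'fov_y': 52.865647735215425, 'cx': 322.7248980983177, 'cy': 239.57881972756235, 'R': array([[ 0.83148255,  0.55542137,  0.01199456],
       [ 0.47960741, -0.70675563, -0.52007039],
       [-0.28038098,  0.43818214, -0.85403918]]), 't': array([-0.45794786, -0.24153037,  1.30942682])}
bin [(0.79, [312.0, 292.0])]
scoop_grip [(0.78, [253.0, 346.0]), (0.57, [258.0, 258.0])]
scoop_pan [(0.93, [281.0, 288.0]), (0.64, [269.0, 382.0])]
calamondin_center [(0.5, [325.0, 322.0])]
lime_center [(0.86, [352.0, 287.0]), (0.48, [283.0, 289.0])]
coasters_top [(0.89, [385.0, 149.0]), (0.25, [310.0, 298.0])]
bowl [(0.72, [373.0, 216.0])]
cups [(0.66, [327.0, 181.0]), (0.44, [348.0, 288.0])]
dispenser [(0.71, [186.0, 379.0])]
top {'fov_y': 47.07161150967648, 'cx': 328.39633698156484, 'cy': 242.3449409399608, 'R': array([[ 0.02913115, -0.99953131, -0.00940987],
       [-0.99893887, -0.02877534, -0.03595992],
       [ 0.0356723 ,  0.01044744, -0.99930893]]), 't': array([-0.04116065,  0.5564872 ,  1.13552539])}
bin [(0.81, [374.0, 230.0]), (0.6, [392.0, 191.0]), (0.2, [345.0, 190.0])]
scoop_grip [(0.84, [479.0, 231.0]), (0.6, [389.0, 280.0])]
scoop_pan [(0.83, [470.0, 210.0])]
calamondin_center [(0.56, [393.0, 187.0])]
lime_center [(0.79, [345.0, 191.0])]
coasters_top [(0.79, [153.0, 251.0])]
bowl [(0.95, [245.0, 214.0]), (0.21, [376.0, 229.0])]
cups [(0.56, [235.0, 290.0])]
dispenser [(0.64, [509.0, 278.0])]
```

View pics/scene0.png

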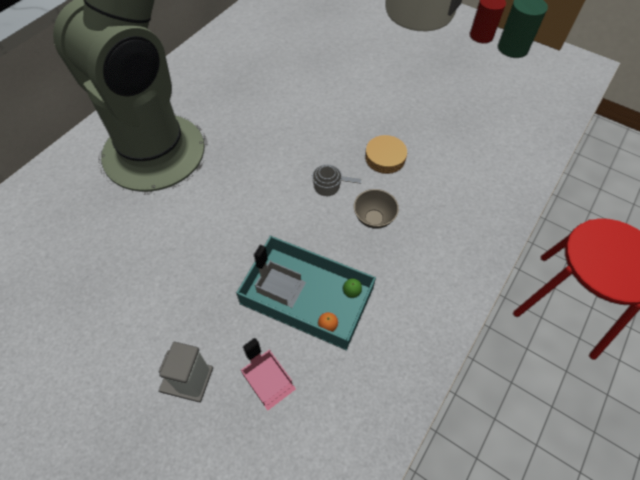

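View pics/top0.png

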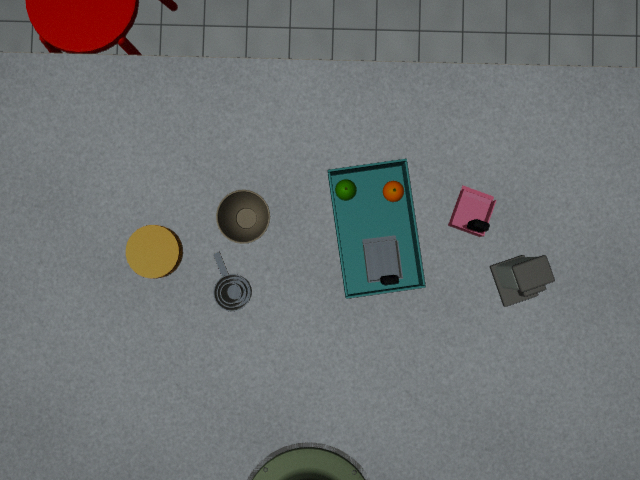

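```bash
python3 - <<'E'
import cv2
t=cv2.imread("pics/top0.png");s=cv2.imread("pics/scene0.png")
cv2.imwrite("pics/topc.png",cv2.resize(t[150:310,315:515],None,fx=3.7,fy=3.7,interpolation=cv2.INTER_CUBIC))
cv2.imwrite("pics/scenec.png",cv2.resize(s[230:360,225:385],None,fx=4.5,fy=4.5,interpolation=cv2.INTER_CUBIC))
E
```

```text
(no output)
```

View pics/topc.png

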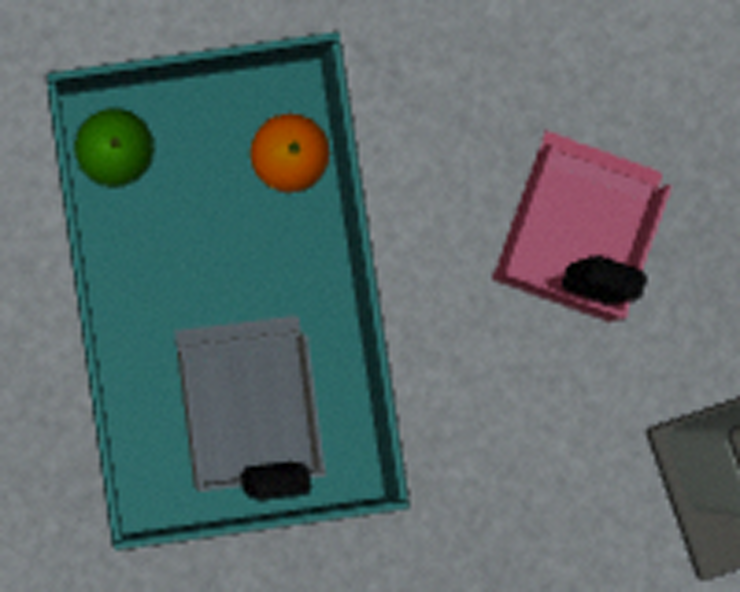

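View pics/scenec.png

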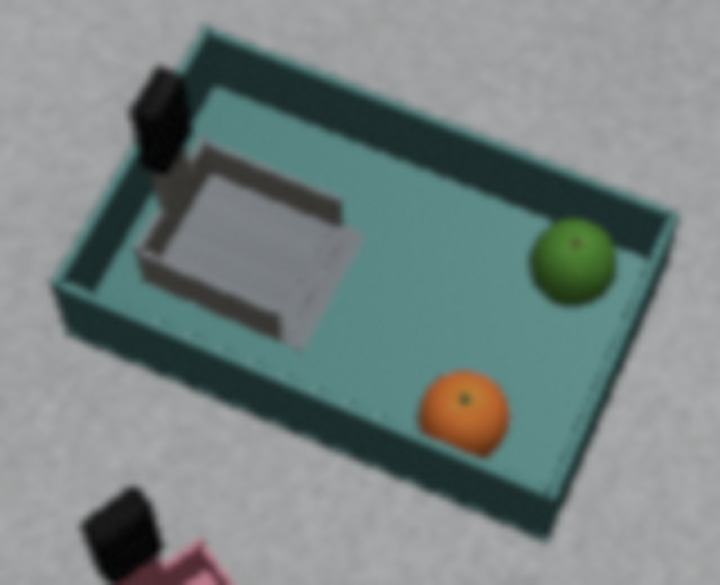

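```bash
cat > h.py <<'E'
import numpy as np,cv2
from scipy.optimize import least_squares
from workcell import *
C={c:camera_info(c) for c in("scene","top")}
def proj(c,X):
    i=C[c];f=240/np.tan(np.radians(i["fov_y"]/2));p=np.atleast_2d(X)@i["R"].T+i["t"]
    return np.c_[f*p[:,0]/p[:,2]+i["cx"],f*p[:,1]/p[:,2]+i["cy"]]
def ray(c,px,z):
    i=C[c];f=240/np.tan(np.radians(i["fov_y"]/2))
    d=i["R"].T@np.array([(px[0]-i["cx"])/f,(px[1]-i["cy"])/f,1]);o=-i["R"].T@i["t"]
    return o+d*(z-o[2])/d[2]
def body(P,pose,z0=0):
    P=np.asarray(P,float);c,s=np.cos(pose[2]),np.sin(pose[2])
    return np.c_[pose[0]+c*P[:,0]-s*P[:,1],pose[1]+s*P[:,0]+c*P[:,1],P[:,2]+z0]
def tri(px):  # {cam:px} -> 3D
    r=least_squares(lambda X:np.concatenate([proj(c,X)[0]-p for c,p in px.items()]),[.55,0,.03]);return r.x,r.fun
E
python3 - <<'E'
from h import *
T=lambda u,v:np.array([315+u/3.7-.36,150+v/3.7-.36]);S=lambda u,v:np.array([225+u/4.5-.39,230+v/4.5-.39])
rim=[(.13,.08,.06),(.13,-.08,.06),(-.13,-.08,.06),(-.13,.08,.06)]
pt=np.array([T(50,75),T(338,34),T(408,507),T(117,548)])
ps=np.array([S(678,215),S(553,497),S(54,283),S(207,28)])
for m in ("both","top","scene"):
    def f(p):
        r=[]
        if m!="scene": r.append(proj("top",body(rim,p))-pt)
        if m!="top": r.append(proj("scene",body(rim,p))-ps)
        return np.concatenate(r).ravel()
    r=least_squares(f,[.6,-.1,0]);print("bin",m,r.x.round(4),r.fun.round(1))
    if m=="both":b=r.x
c,s=np.cos(b[2]),np.sin(b[2])
def inb(X):d=X[:2]-b[:2];return np.array([c*d[0]+s*d[1],-s*d[0]+c*d[1]]).round(4)
# scoop lip corners (z=.005), rear outer bottom
sp=[(.045,.035,.005),(.045,-.035,.005)]
gt=[(-.041,0,.143)]  # grip top centre
pt=np.array([T(177,333),T(298,320)]);ps=np.array([S(363,237),S(303,350)])
g_t=T(277,480);g_s=S(160,118)
X,e=tri({"top":g_t,"scene":g_s});print("grip tri",X.round(4),e.round(1))
def f(p):
    return np.concatenate([(proj("top",body(sp,p))-pt).ravel(),(proj("scene",body(sp,p))-ps).ravel(),(proj("top",body([(-.041,0,.13)],p))-g_t).ravel(),(proj("scene",body([(-.041,0,.115)],p))-g_s).ravel()])
r=least_squares(f,[.55,-.1,0]);p=r.x;print("scoop",p.round(4),r.fun.round(1));print("grip",body([(-.041,0,.115)],p).round(4),"in bin",inb(p),np.degrees(p[2]-b[2]))
for n,c1 in(("calamondin",[T(290,153),S(464,413)]),("lime",[T(115,147),S(573,262)])):
    a=ray("top",c1[0],.027);q=ray("scene",c1[1],.027);print(n,a.round(4),q.round(4),inb((a+q)/2))
for n,z in(("coasters_top",.032),("bowl",0),("cups",0),("dispenser",0)):
    for cam in("top","scene"):
        M=nets.silhouettes(cam,n)[0]
        l=nets.pinpoint(cam,n)[0]["location"];print(n,cam,ray(cam,l,z).round(4),M["rect"],round(M["p"],2))
        if n=="coasters_top":
            v,u=np.nonzero(M["mask"]);print(u.mean(),v.mean(),ray(cam,(u.mean(),v.mean()),.03).round(4))
E
```

```text
bin both [ 0.5883 -0.1209  0.168 ] [-0.2 -1.4  1.3 -1.5  1.3  0.  -0.2  0.1  0.7 -1.6  0.3  0.1 -1.5 -0.8
 -0.8 -2.1]
bin top [ 0.5869 -0.1198  0.1695] [-0.9 -0.6  0.7 -0.8  0.8  0.6 -0.6  0.8]
bin scene [ 0.5902 -0.1225  0.1666] [ 1.1 -0.6  0.6  1.2 -1.3  0.1 -0.5 -1.3]
grip tri [ 0.4872 -0.1433  0.114 ] [ 0.   0.1  0.1 -0. ]
scoop [ 0.5274 -0.1368  0.1429] [-0.1 -0.8  0.6 -1.1  0.1 -1.  -0.7 -0.6  0.6  0.5  0.1 -0.5]
grip [[ 0.4868 -0.1426  0.115 ]] in bin [-0.0627 -0.0055] -1.4416666205160182
calamondin [ 0.6661 -0.1547  0.027 ] [ 0.6674 -0.1559  0.027 ] [ 0.0715 -0.047 ]
lime [ 0.6667 -0.0576  0.027 ] [ 0.6684 -0.0598  0.027 ] [0.0885 0.0481]
coasters_top top [0.5285 0.3321 0.032 ] [127.6, 225.3, 181.7, 279.9] 0.6
153.80932381352372 251.2427551448971 [0.5282 0.3315 0.03  ]
coasters_top scene [0.5278 0.3322 0.032 ] [362.7, 134.4, 408.4, 174.9] 0.92
384.8311011904762 153.72693452380952 [0.5342 0.3192 0.03  ]
bowl top [0.6113 0.1521 0.    ] [216.5, 190.3, 267.6, 242.0] 0.76
bowl scene [0.6019 0.1497 0.    ] [351.7, 188.0, 399.8, 227.9] 0.56
cups top [0.4514 0.1667 0.    ] [216.6, 253.2, 253.1, 311.7] 0.65
cups scene [0.4466 0.178  0.    ] [311.6, 159.0, 358.2, 197.5] 0.87
dispenser top [ 0.4935 -0.4044  0.    ] [490.4, 256.1, 554.9, 305.5] 0.67
dispenser scene [ 0.4897 -0.4147  0.    ] [160.1, 341.6, 214.3, 401.8] 0.9
```

```bash
cat >> h.py <<'E'
from scipy.spatial.transform import Rotation as Ro
def st():
    s=observe();R=Ro.from_euler("xyz",s["tool_rot"]).as_matrix();return s,np.array(s["position"]),R
def Rt(yaw,sg=1,pitch=0):
    # scoop yaw; tool y = sg*scoop x ; pitch>0 lifts mouth
    c,n=np.cos(yaw),np.sin(yaw);xs=np.array([c,n,0]);ys=np.array([-n,c,0]);z=np.array([0,0,1.])
    R=np.c_[-z,sg*xs,-sg*ys]
    return Ro.from_rotvec(-pitch*ys).as_matrix()@R
def go(p,Rg):
    s,x,R=st();rv=Ro.from_matrix(R.T@Rg).as_rotvec()
    print("shift mm",(R.T@(np.array(p)-x)*1000).round(1),"turn",rv.round(3),"| pos",x.round(4),"t",round(s["clock"],2),"w",round(s["grip_width"],4),"F",np.round(s["force"],1),"q",np.round(s["qpos"],2))
E
python3 - <<'E'
from h import *
s,x,R=st();print(R.round(3))
for sg in(1,-1): go([.487,-.143,.107],Rt(.15,sg))
E
```

```text
[[ 0.     0.232  0.973]
 [ 0.     0.973 -0.232]
 [-1.     0.     0.   ]]
shift mm [ 135.3 -651.3  506.9] turn [ 1.187  0.    -0.   ] | pos [0.1448 0.608  0.2423] t 1.8 w 0.0854 F [ 0.3  0.7 -0.3] q [-1.41  0.52 -0.04  1.6   0.02  1.02 -0.11]
shift mm [ 135.3 -651.3  506.9] turn [-1.955  0.     0.   ] | pos [0.1448 0.608  0.2423] t 1.8 w 0.0854 F [ 0.3  0.7 -0.3] q [-1.41  0.52 -0.04  1.6   0.02  1.02 -0.11]
```

Emit:
jog_arm([
  [0, 0, 45, 0, 0, 0],
  [0, 0, 45, 0, 0, 0],
  [0, 0, 45, 0, 0, 0],
  [0, 0, 45, 0, 0, 0],
  [0, 0, 45, 0, 0, 0],
  [0, 0, 45, 0, 0, 0],
  [0, 0, 45, 0, 0, 0],
  [0, 0, 45, 0, 0, 0],
  [0, 0, 45, 0, 0, 0],
  [0, 0, 45, 0, 0, 0],
  [0, 0, 45, 0, 0, 0],
  [0, -45, 0, 0, 0, 0],
  [0, -45, 0, 0, 0, 0],
  [0, -45, 0, 0, 0, 0],
  [0, -45, 0, 0, 0, 0],
  [0, -45, 0, 0, 0, 0],
  [0, -45, 0, 0, 0, 0],
], gripper=0, newtons=60)

```text
clock: 3.5
position: [0.5837, 0.2258, 0.2302]
tool_rot: [-3.1, 1.566, 2.961]
force: [1.3, -0.5, -0.1]
grip_width: 0.0852
```

Emit:
jog_arm([
  [0, -45, 0, 0, 0, 0],
  [0, -45, 0, 0, 0, 0],
  [0, -45, 0, 0, 0, 0],
  [0, -45, 0, 0, 0, 0],
  [0, -45, 0, 0, 0, 0],
  [0, -45, 0, 0, 0, 0],
  [0, 0, 0, 0.14, 0, 0],
  [0, 0, 0, 0.14, 0, 0],
  [0, 0, 0, 0.14, 0, 0],
  [0, 0, 0, 0.14, 0, 0],
  [0, 0, 0, 0.14, 0, 0],
  [0, 0, 0, 0.14, 0, 0],
  [0, 0, 0, 0.14, 0, 0],
  [0, 0, 0, 0.14, 0, 0],
])

```text
clock: 4.9
position: [0.5185, -0.0577, 0.2327]
tool_rot: [0.434, 1.57, -0.959]
force: [-0.5, -0.0, -0.0]
grip_width: 0.0853
```

```bash
python3 - <<'E'
from h import *
go([.487,-.143,.19],Rt(.15,1))
E
```

```text
shift mm [ 42.8 -46.1  78.4] turn [ 0.027  0.001 -0.   ] | pos [ 0.5185 -0.0577  0.2327] t 4.9 w 0.0853 F [-0.5 -0.  -0. ] q [-0.26  0.39  0.33  1.89 -0.16  0.89  0.33]
```

Emit:
jog_arm([
  [14, -23, 39, 0.027, 0, 0],
  [14, -23, 39, 0, 0, 0],
  [14, 0, 0, 0, 0, 0],
  [0, 0, 0, 0, 0, 0],
])

```text
clock: 5.3
position: [0.4859, -0.143, 0.1901]
tool_rot: [1.155, 1.568, -0.27]
force: [-0.4, -0.1, 0.6]
grip_width: 0.0855
```

```bash
python3 - <<'E'
from h import *
go([.487,-.143,.107],Rt(.15,1))
for c in("scene","top"):cv2.imwrite(f"pics/{c}1.png",grab_frame(c)[:,:,::-1])
s=cv2.imread("pics/scene1.png");cv2.imwrite("pics/scenec1.png",cv2.resize(s[180:360,185:385],None,fx=3.3,fy=3.3))
E
```

```text
shift mm [83.1  0.9  0.1] turn [-0.005  0.001 -0.003] | pos [ 0.4859 -0.143   0.1901] t 5.3 w 0.0855 F [-0.4 -0.1  0.6] q [-0.09  0.42  0.34  1.98 -0.2   0.77  0.51]
```

View pics/scenec1.png

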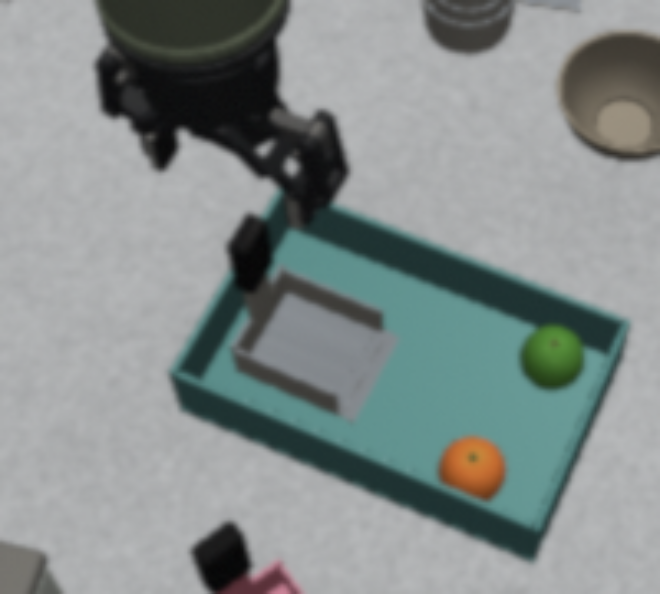

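The open jaws stand above the steel scoop's black grip (crop about (250,250)), one finger on each side along the scoop's length. The pink look-alike lies outside the bin at the crop's bottom left, so this is the right one. Next I descend and close.

Emit:
jog_arm([
  [28, 0, 0, 0, 0, 0],
  [28, 0, 0, 0, 0, 0],
  [18, 0, 0, 0, 0, 0],
  [9, 0, 0, 0, 0, 0],
  [0, 0, 0, 0, 0, 0],
])

```text
clock: 5.9
position: [0.4921, -0.1395, 0.1101]
tool_rot: [1.373, 1.558, -0.046]
force: [-1.1, -0.1, -0.0]
grip_width: 0.0855
```

Emit:
jog_arm([
  [0, 0, 0, 0, 0, 0],
  [0, 0, 0, 0, 0, 0],
  [0, 0, 0, 0, 0, 0],
  [0, 0, 0, 0, 0, 0],
  [0, 0, 0, 0, 0, 0],
  [0, 0, 0, 0, 0, 0],
  [0, 0, 0, 0, 0, 0],
  [0, 0, 0, 0, 0, 0],
  [0, 0, 0, 0, 0, 0],
  [0, 0, 0, 0, 0, 0],
], gripper=255, newtons=80)

```text
clock: 6.9
position: [0.4939, -0.1391, 0.1136]
tool_rot: [1.37, 1.554, -0.047]
force: [0.4, 0.1, -2.2]
grip_width: 0.015
```

```bash
python3 - <<'E'
from h import *
go([.487,-.143,.107],Rt(.15,1))
for c in("scene","top"):cv2.imwrite(f"pics/{c}2.png",grab_frame(c)[:,:,::-1])
s=cv2.imread("pics/scene2.png");cv2.imwrite("pics/scenec2.png",cv2.resize(s[230:360,225:385],None,fx=4.5,fy=4.5,interpolation=cv2.INTER_CUBIC))
s=cv2.imread("pics/top2.png");cv2.imwrite("pics/topc2.png",cv2.resize(s[150:310,315:515],None,fx=3.7,fy=3.7,interpolation=cv2.INTER_CUBIC))
E
```

```text
shift mm [ 6.5 -7.5  2.8] turn [ 0.003  0.003 -0.017] | pos [ 0.4939 -0.1391  0.1136] t 6.9 w 0.015 F [ 0.4  0.1 -2.2] q [-0.04  0.55  0.28  2.02 -0.26  0.58  0.57]
```

View pics/scenec2.png

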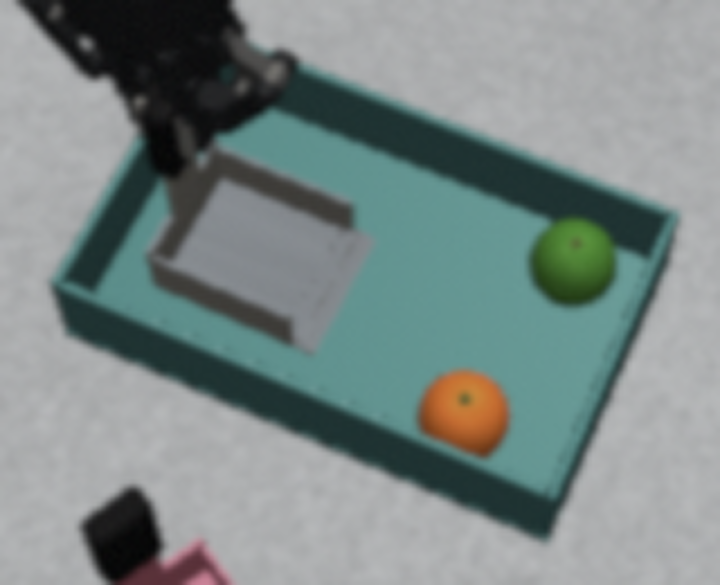

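View pics/topc2.png

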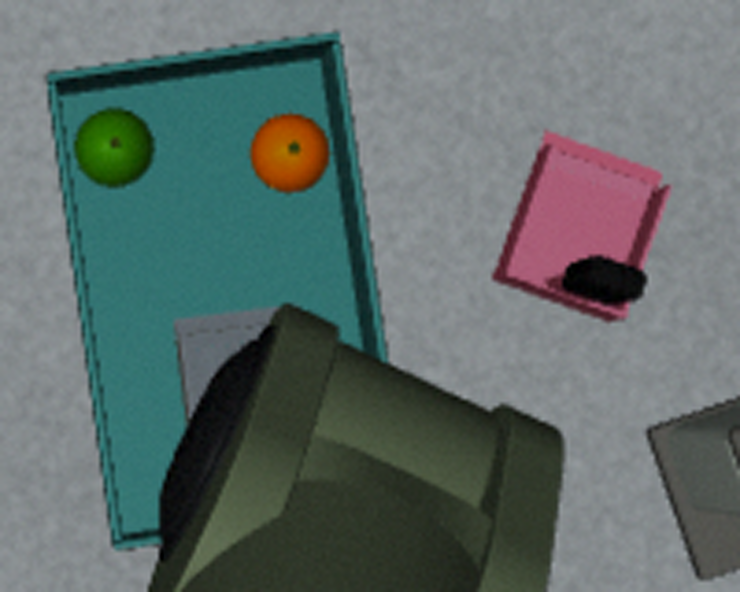

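Emit:
jog_arm([
  [2, 0, 0, 0, 0, 0],
  [2, 0, 0, 0, 0, 0],
])

```text
clock: 7.2
position: [0.495, -0.1392, 0.1131]
tool_rot: [1.45, 1.551, 0.033]
force: [-21.5, 7.5, 76.1]
grip_width: 0.0151
```

Emit:
jog_arm([
  [2, 0, 0, 0, 0, 0],
  [2, 0, 0, 0, 0, 0],
])

```text
clock: 7.4
position: [0.4947, -0.1392, 0.1132]
tool_rot: [1.546, 1.55, 0.128]
force: [-16.0, 4.8, 55.9]
grip_width: 0.0152
```

```bash
cat >> h.py <<'E'
B=np.array([.5883,-.1209,.168])
def inb(X):
    c,s=np.cos(B[2]),np.sin(B[2]);d=np.asarray(X)[:2]-B[:2];return np.array([c*d[0]+s*d[1],-s*d[0]+c*d[1]]).round(4)
def fb(x,y): return body([(x,y,0)],B)[0][:2]
def grip():
    s,x,R=st();y=R[:,1]; yaw=np.arctan2(y[1],y[0]); g=x-.008*R[:,0]+ .0026*R[:,2]; print("grip in bin",inb(g),"yaw rel",round(yaw-B[2],4),"gz",g[2].round(4),"pitch",round(np.arcsin(y[2]),4),"F",np.round(s["force"],1),"t",s["clock"])
    return g
E
python3 - <<'E'
from h import *
grip();p=fb(-.09,-.036);go([*p,.107],Rt(.168,1))
E
```

```text
grip in bin [-0.0955 -0.005 ] yaw rel -0.0155 gz 0.1212 pitch 0.0209 F [-16.    4.8  55.9] t 7.4
shift mm [ 6.3  5.7 33.5] turn [-0.015  0.001 -0.021] | pos [ 0.4947 -0.1392  0.1132] t 7.4 w 0.0152 F [-16.    4.8  55.9] q [-0.04  0.55  0.27  2.02 -0.27  0.58  0.57]
```

Emit:
jog_arm([
  [-0.5, 0, 0, 0, 0, 0],
])

```text
clock: 7.5
position: [0.4948, -0.1393, 0.1144]
tool_rot: [1.552, 1.549, 0.134]
force: [-0.0, 0.1, -2.0]
grip_width: 0.0154
```

Emit:
jog_arm([
  [-0.5, 0, 0, 0, 0, 0],
])

```text
clock: 7.6
position: [0.4948, -0.1393, 0.1152]
tool_rot: [1.549, 1.549, 0.131]
force: [0.7, 0.1, -2.3]
grip_width: 0.0154
```

Emit:
jog_arm([
  [0, 0, 8, -0.008, 0, 0],
  [0, 0, 8, -0.008, 0, 0],
  [0, 0, 8, 0, 0, 0],
  [0, 0, 6, 0, 0, 0],
])

```text
clock: 8.0
position: [0.5, -0.1711, 0.1146]
tool_rot: [1.528, 1.549, 0.128]
force: [0.2, -0.5, -1.6]
grip_width: 0.0151
```

```bash
python3 - <<'E'
from h import *
grip();p=fb(-.09,-.036);go([*p,.1135],Rt(.168,1))
E
```

```text
grip in bin [-0.0956 -0.0373] yaw rel 0.0027 gz 0.1226 pitch 0.0215 F [ 0.2 -0.5 -1.6] t 8.0
shift mm [1.2 5.4 1.3] turn [ 0.003  0.001 -0.022] | pos [ 0.5    -0.1711  0.1146] t 8.0 w 0.0151 F [ 0.2 -0.5 -1.6] q [ 0.03  0.56  0.26  1.99 -0.26  0.6   0.64]
```

Emit:
jog_arm([
  [0.7, 10, -1, 0, 0, 0],
  [0.4, 10, 0, 0, 0, 0],
  [0.3, 10, 0, 0, 0, 0],
])

```text
clock: 8.3
position: [0.5307, -0.1665, 0.1135]
tool_rot: [1.524, 1.55, 0.121]
force: [-0.2, 0.5, -2.2]
grip_width: 0.015
```

```bash
python3 - <<'E'
from h import *
grip()
for c in("scene","top"):cv2.imwrite(f"pics/{c}3.png",grab_frame(c)[:,:,::-1])
s=cv2.imread("pics/scene3.png");cv2.imwrite("pics/scenec3.png",cv2.resize(s[230:360,225:385],None,fx=4.5,fy=4.5,interpolation=cv2.INTER_CUBIC))
s=cv2.imread("pics/top3.png");cv2.imwrite("pics/topc3.png",cv2.resize(s[150:310,315:515],None,fx=3.7,fy=3.7,interpolation=cv2.INTER_CUBIC))
E
```

```text
grip in bin [-0.0645 -0.0379] yaw rel -0.0003 gz 0.1215 pitch 0.0209 F [-0.2  0.5 -2.2] t 8.3
```

View pics/scenec3.png

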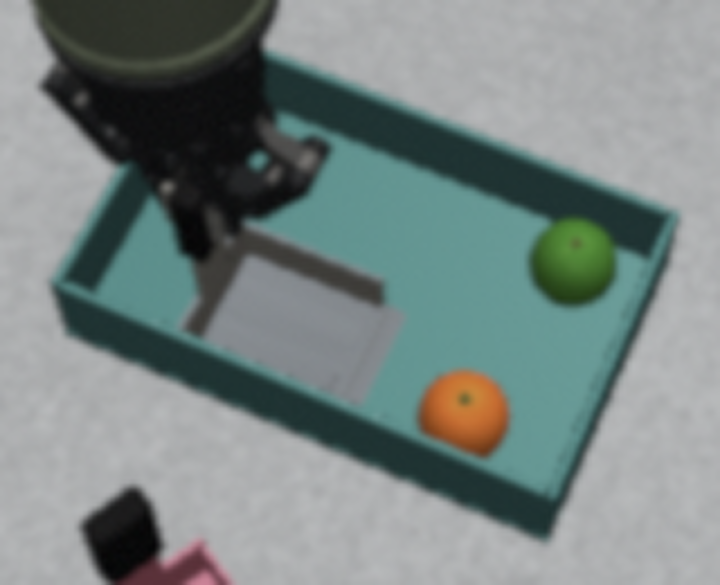

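View pics/topc3.png

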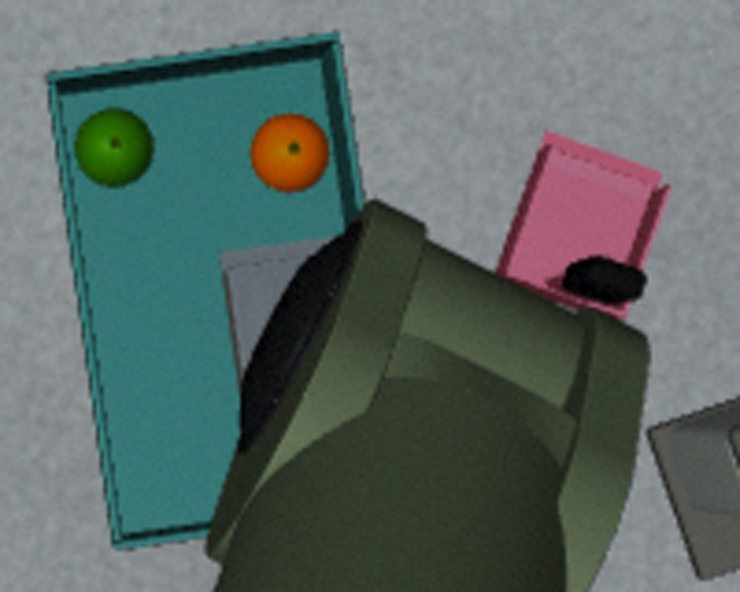

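Emit:
jog_arm([
  [0.6, 10, -0.5, 0, 0, 0],
  [0.3, 10, -0.5, 0, 0, 0],
])

```text
clock: 8.6
position: [0.5488, -0.1622, 0.1134]
tool_rot: [1.545, 1.554, 0.143]
force: [-1.5, 0.1, 0.6]
grip_width: 0.0148
```

```bash
python3 - <<'E'
from h import *
grip()
E
```

```text
grip in bin [-0.046  -0.0367] yaw rel 0.0001 gz 0.1214 pitch 0.0169 F [-1.5  0.1  0.6] t 8.6
```

Emit:
jog_arm([
  [0.3, 10, 0, 0, 0, 0],
  [0.3, 10, 0, 0, 0, 0],
  [0.3, 10, 0, 0, 0, 0],
])

```text
clock: 8.9
position: [0.5792, -0.1571, 0.1133]
tool_rot: [1.54, 1.556, 0.137]
force: [-6.1, -1.1, 9.6]
grip_width: 0.0149
```

```bash
python3 - <<'E'
from h import *
grip()
for c in("scene","top"):cv2.imwrite(f"pics/{c}4.png",grab_frame(c)[:,:,::-1])
s=cv2.imread("pics/scene4.png");cv2.imwrite("pics/scenec4.png",cv2.resize(s[230:360,225:385],None,fx=4.5,fy=4.5,interpolation=cv2.INTER_CUBIC))
E
```

```text
grip in bin [-0.0151 -0.0368] yaw rel 0.0 gz 0.1213 pitch 0.0149 F [-6.1 -1.1  9.6] t 8.9
```

View pics/scenec4.png

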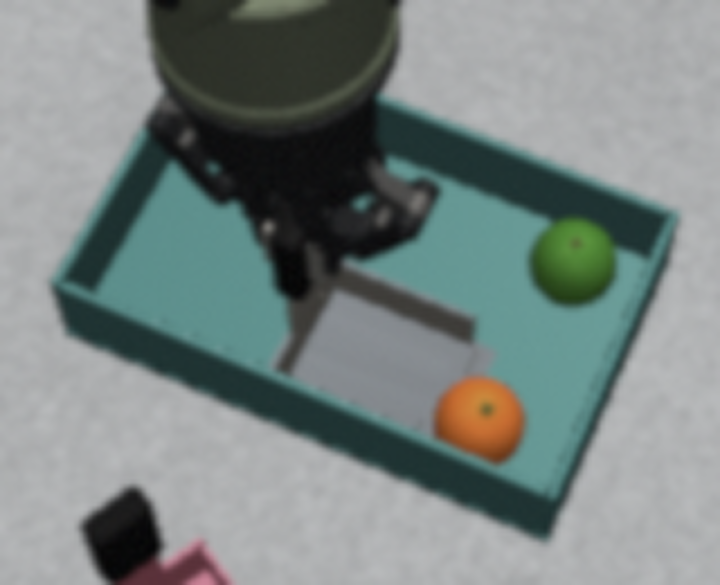

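Emit:
jog_arm([
  [0.1, 10, 0, 0, 0, 0],
  [0.2, 10, 0, 0, 0, 0],
  [0.2, 10, 0, 0, 0, 0],
])

```text
clock: 9.3
position: [0.6116, -0.1513, 0.1133]
tool_rot: [1.529, 1.555, 0.127]
force: [-5.5, -1.4, 6.3]
grip_width: 0.0151
```

```bash
python3 - <<'E'
from h import *
grip()
for c in("scene","top"):cv2.imwrite(f"pics/{c}5.png",grab_frame(c)[:,:,::-1])
s=cv2.imread("pics/scene5.png");cv2.imwrite("pics/scenec5.png",cv2.resize(s[230:360,225:385],None,fx=4.5,fy=4.5,interpolation=cv2.INTER_CUBIC))
E
```

```text
grip in bin [ 0.0178 -0.0364] yaw rel 0.0008 gz 0.1213 pitch 0.0158 F [-5.5 -1.4  6.3] t 9.3
```

View pics/scenec5.png

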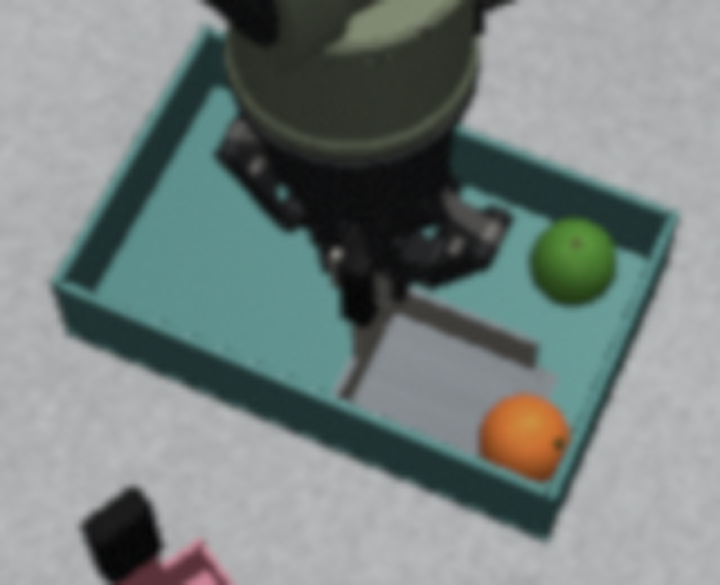

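Emit:
jog_arm([
  [0.2, 6, 0, 0, 0, 0],
  [0.2, 6, 0, 0, 0, 0],
])

```text
clock: 9.6
position: [0.6243, -0.1492, 0.1133]
tool_rot: [1.51, 1.555, 0.109]
force: [-5.9, -1.0, 8.9]
grip_width: 0.0153
```

Emit:
jog_arm([
  [0.2, 5, 0, 0, 0, 0],
])

```text
clock: 9.7
position: [0.629, -0.1486, 0.1133]
tool_rot: [1.507, 1.556, 0.105]
force: [-6.7, -0.3, 9.4]
grip_width: 0.015
```

```bash
python3 - <<'E'
from h import *
grip()
for c in("scene","top"):cv2.imwrite(f"pics/{c}6.png",grab_frame(c)[:,:,::-1])
s=cv2.imread("pics/scene6.png");cv2.imwrite("pics/scenec6.png",cv2.resize(s[230:360,225:385],None,fx=4.5,fy=4.5,interpolation=cv2.INTER_CUBIC))
E
```

```text
grip in bin [ 0.0354 -0.0367] yaw rel 0.001 gz 0.1213 pitch 0.0143 F [-6.7 -0.3  9.4] t 9.7
```

View pics/scenec6.png

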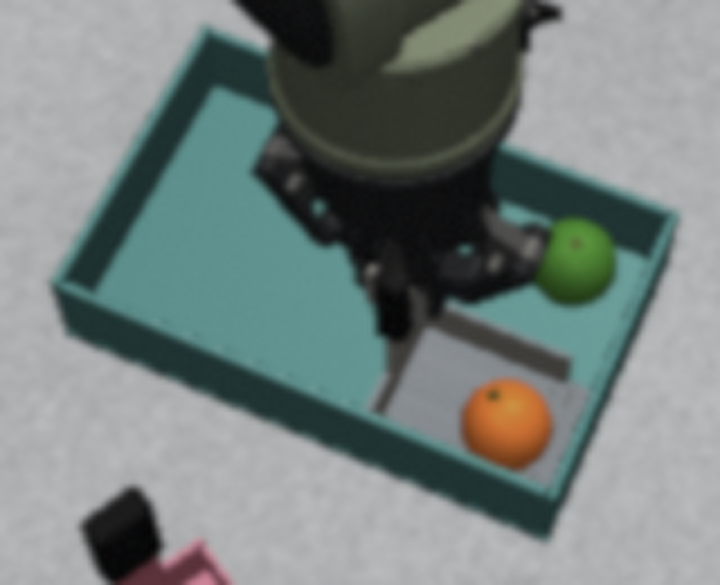

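Emit:
jog_arm([
  [-1, -2, 0, 0, 0, 0],
  [-2, -4, 0, 0, 0, 0.02],
  [-3, -5, 0, 0, 0, 0.03],
  [-5, -5, 0, 0, 0, 0.03],
  [-6, -4, 0, 0, 0, 0.02],
  [-8, 0, 0, 0, 0, 0],
  [-10, 0, 0, 0, 0, 0],
])

```text
clock: 10.5
position: [0.6042, -0.1517, 0.1471]
tool_rot: [1.57, 1.451, 0.168]
force: [0.3, 0.7, -1.5]
grip_width: 0.0149
```

```bash
python3 - <<'E'
from h import *
grip()
for c in("scene","top"):cv2.imwrite(f"pics/{c}7.png",grab_frame(c)[:,:,::-1])
s=cv2.imread("pics/scene7.png");cv2.imwrite("pics/scenec7.png",cv2.resize(s[230:360,225:385],None,fx=4.5,fy=4.5,interpolation=cv2.INTER_CUBIC))
E
```

```text
grip in bin [ 0.0096 -0.0356] yaw rel 0.0015 gz 0.155 pitch 0.1196 F [ 0.3  0.7 -1.5] t 10.5
```

View pics/scenec7.png

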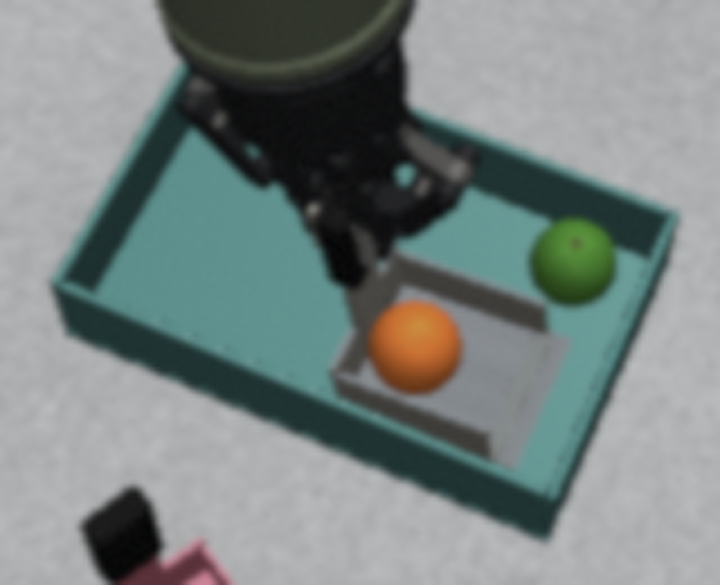

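Emit:
jog_arm([
  [-14, 1.7, 0, 0, 0, 0],
  [-20, 2.4, 0, 0, 0, 0],
  [-20, 2.4, 0, 0, 0, 0],
  [-20, 2.4, 0, 0, 0, 0],
  [-20, 2.4, 0, 0, 0, 0],
  [-10, 1.2, 0, 0, 0, 0],
])

```text
clock: 11.2
position: [0.6058, -0.1507, 0.2593]
tool_rot: [1.559, 1.452, 0.16]
force: [-0.0, -0.2, -1.9]
grip_width: 0.0151
```

```bash
python3 - <<'E'
from h import *
grip()
# grip target over coasters: pan centre at (.528,.332), scoop yaw Y
s,x,R=st();Y=.168
xs=np.array([np.cos(Y),np.sin(Y),0]);ys=np.array([-xs[1],xs[0],0])
pan=np.array([.528,.332,0]);g=pan-.041*xs; tcp=g+.0026*ys; print("tcp xy",tcp)
go([tcp[0],tcp[1],x[2]],R)
E
```

```text
grip in bin [ 0.0113 -0.0349] yaw rel 0.0035 gz 0.2672 pitch 0.1192 F [-0.  -0.2 -1.9] t 11.2
tcp xy [0.48714248 0.32770775 0.        ]
shift mm [  -4.9  -35.  -491.6] turn [0. 0. 0.] | pos [ 0.6058 -0.1507  0.2593] t 11.2 w 0.0151 F [-0.  -0.2 -1.9] q [-0.05  0.47  0.31  1.69 -0.23  0.9   0.53]
```

Emit:
jog_arm([
  [0, 0, -8, 0, 0, 0],
  [0, -1, -14, 0, 0, 0],
  [0, -1.5, -20, 0, 0, 0],
  [0, -1.5, -22, 0, 0, 0],
  [0, -1.5, -22, 0, 0, 0],
  [0, -1.5, -22, 0, 0, 0],
  [0, -1.5, -22, 0, 0, 0],
  [0, -1.5, -22, 0, 0, 0],
  [0, -1.5, -22, 0, 0, 0],
  [0, -1.5, -22, 0, 0, 0],
  [0, -1.5, -22, 0, 0, 0],
  [0, -1.5, -22, 0, 0, 0],
  [0, -1.5, -22, 0, 0, 0],
  [0, -1.5, -22, 0, 0, 0],
  [0, -1.5, -22, 0, 0, 0],
  [0, -1.5, -22, 0, 0, 0],
  [0, -1.5, -20, 0, 0, 0],
  [0, -1.5, -16, 0, 0, 0],
  [0, -1.5, -10, 0, 0, 0],
  [0, -1, -5, 0, 0, 0],
])

```text
clock: 13.2
position: [0.4892, 0.2507, 0.2389]
tool_rot: [1.562, 1.478, 0.179]
force: [0.3, -0.1, -2.3]
grip_width: 0.0152
```

```bash
python3 - <<'E'
from h import *
s,x,R=st();g=grip()
go([.4871,.3277,.259],Rt(.168,1,.12))
cv2.imwrite("pics/scene8.png",grab_frame("scene")[:,:,::-1])
E
```

```text
grip in bin [-0.0363  0.3804] yaw rel 0.0198 gz 0.2469 pitch 0.093 F [ 0.3 -0.1 -2.3] t 13.2
shift mm [-18.9  14.2 -76. ] turn [ 0.02  -0.001  0.027] | pos [0.4892 0.2507 0.2389] t 13.2 w 0.0152 F [ 0.3 -0.1 -2.3] q [-0.81  0.37  0.27  1.89 -0.08  0.81 -0.32]
```

View pics/scene8.png

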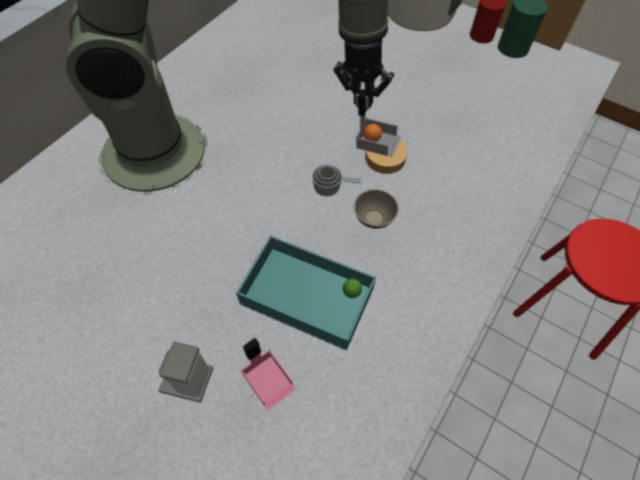

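Emit:
jog_arm([
  [-1, 2, -8, 0.005, 0, 0],
  [-1, 2, -14, 0.005, 0, 0],
  [-1, 2, -16, 0.005, 0, 0],
  [-1, 3, -16, 0.005, 0, 0],
  [-1, 2, -12, 0, 0, 0],
  [0, 2, -6, 0, 0, 0],
  [0, 0, -3, 0, 0, 0],
])

```text
clock: 13.95
position: [0.4892, 0.331, 0.2455]
tool_rot: [1.583, 1.478, 0.175]
force: [-1.0, 0.0, -2.2]
grip_width: 0.0149
```

```bash
python3 - <<'E'
from h import *
g=grip()
go([.4871,.3277,.220],Rt(.168,1,.0145))
E
```

```text
grip in bin [-0.0229  0.4596] yaw rel -0.0057 gz 0.2535 pitch 0.0933 F [-1.   0.  -2.2] t 13.95
shift mm [25.2 -4.9  3. ] turn [-0.006 -0.001 -0.079] | pos [0.4892 0.331  0.2455] t 13.95 w 0.0149 F [-1.   0.  -2.2] q [-0.91  0.43  0.26  1.77 -0.08  0.87 -0.46]
```

Emit:
jog_arm([
  [6, -1, 1, 0, 0, -0.005],
  [9, -1, 1, 0, 0, -0.008],
  [9, -1, 1, 0, 0, -0.008],
  [9, -1, 0, 0, 0, -0.008],
  [9, -1, 0, 0, 0, -0.008],
  [9, 0, 0, 0, 0, -0.008],
  [9, 0, 0, 0, 0, -0.008],
  [9, 0, 0, 0, 0, -0.008],
  [8, 0, 0, 0, 0, -0.008],
  [6, 0, 0, 0, 0, -0.006],
  [3, 0, 0, 0, 0, -0.004],
])

```text
clock: 15.05
position: [0.4897, 0.3254, 0.1505]
tool_rot: [1.519, 1.565, 0.108]
force: [-0.5, 0.3, -1.9]
grip_width: 0.0151
```

```bash
python3 - <<'E'
from h import *
g=grip()
go([.4871,.3277,.1415],Rt(.168,1,.0145))
for c in("scene","top"):cv2.imwrite(f"pics/{c}9.png",grab_frame(c)[:,:,::-1])
s=cv2.imread("pics/scene9.png");cv2.imwrite("pics/scenec9.png",cv2.resize(s[50:200,300:460],None,fx=4,fy=4,interpolation=cv2.INTER_CUBIC))
s=cv2.imread("pics/top9.png");cv2.imwrite("pics/topc9.png",cv2.resize(s[180:330,80:280],None,fx=3.7,fy=3.7,interpolation=cv2.INTER_CUBIC))
E
```

```text
grip in bin [-0.0227  0.4539] yaw rel -0.0083 gz 0.1585 pitch 0.0057 F [-0.5  0.3 -1.9] t 15.05
shift mm [ 9.  -2.3 -2.7] turn [-0.008  0.     0.009] | pos [0.4897 0.3254 0.1505] t 15.05 w 0.0151 F [-0.5  0.3 -1.9] q [-0.83  0.58  0.21  1.8  -0.16  0.77 -0.39]
```

View pics/scenec9.png

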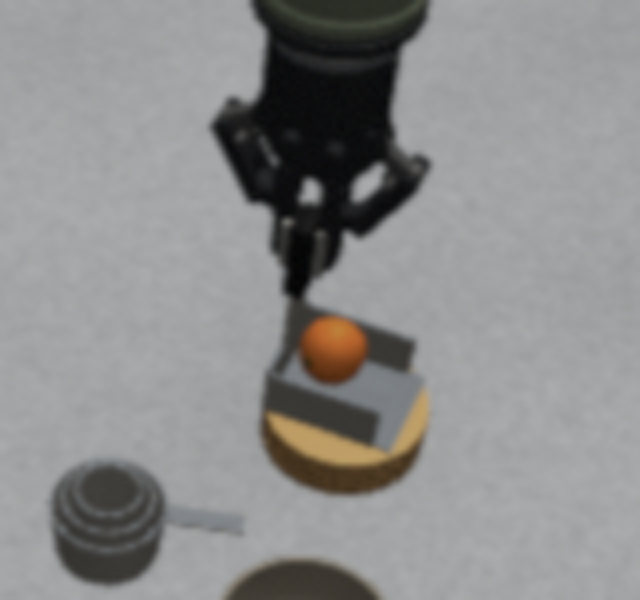

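View pics/topc9.png

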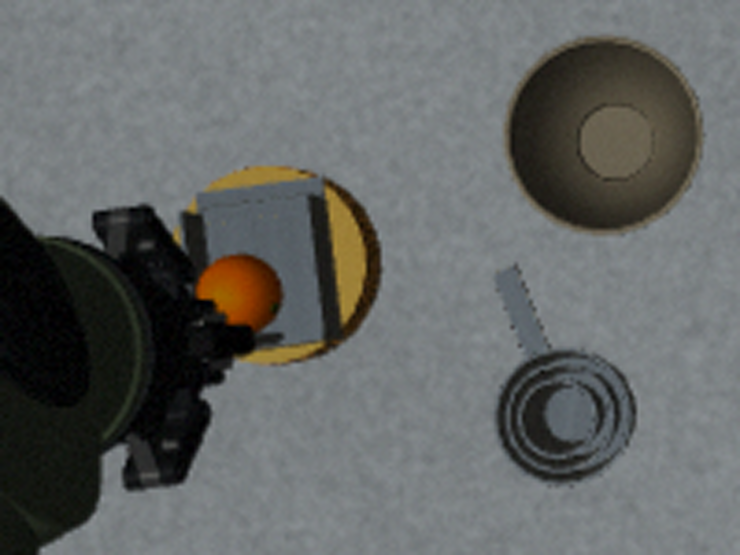

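```bash
python3 - <<'E'
from h import *
T=lambda u,v:np.array([80+u/3.7-.36,180+v/3.7-.36])
S=lambda u,v:np.array([300+u/4-.37,50+v/4-.37])
a,b=ray("top",T(197,193),.042),ray("top",T(323,178),.042);m=(a+b)/2;print("lip",m,np.linalg.norm(a-b),"pan",m-.045*np.array([np.cos(.16),np.sin(.16),0]))
a,b=ray("scene",S(424,382),.042),ray("scene",S(390,450),.042);m=(a+b)/2;print("lip",m,np.linalg.norm(a-b),"pan",m-.045*np.array([np.cos(.16),np.sin(.16),0]))
print("coaster c from visible left/right/top/bottom edges",ray("top",T((173+381)/2-4,(166+364)/2),.02))
E
```

```text
lip [0.57137029 0.33721901 0.042     ] 0.06966309262152912 pan [0.52694506 0.33004969 0.042     ]
lip [0.57375472 0.33425801 0.042     ] 0.06451412741787749 pan [0.52932949 0.32708869 0.042     ]
coaster c from visible left/right/top/bottom edges [0.52826023 0.33552571 0.02      ]
```

Emit:
jog_arm([
  [2, 0, -1.5, 0, 0, 0.005],
  [3, 0, -1.5, 0, 0, 0.004],
  [1.5, 0, 0, 0, 0, 0],
  [1, 0, 0, 0, 0, 0],
])

```text
clock: 15.55
position: [0.4895, 0.3291, 0.1439]
tool_rot: [1.612, 1.553, 0.202]
force: [-0.3, 0.6, -2.4]
grip_width: 0.015
```

```bash
python3 - <<'E'
from h import *
g=grip()
go([.4885,.3285,.1405],Rt(.162,1,.0145))
E
```

```text
grip in bin [-0.0223  0.4576] yaw rel -0.008 gz 0.1519 pitch 0.0176 F [-0.3  0.6 -2.4] t 15.55
shift mm [ 3.3 -1.2  0.5] turn [-0.002 -0.001 -0.003] | pos [0.4895 0.3291 0.1439] t 15.55 w 0.015 F [-0.3  0.6 -2.4] q [-0.84  0.59  0.21  1.8  -0.16  0.75 -0.39]
```

Emit:
jog_arm([
  [1.2, 0, 0, 0, 0, 0],
  [1.2, 0, 0, 0, 0, 0],
])

```text
clock: 15.75
position: [0.4896, 0.3293, 0.1415]
tool_rot: [1.624, 1.553, 0.213]
force: [-0.4, 0.8, -2.2]
grip_width: 0.0151
```

Emit:
jog_arm([
  [0.8, 0, 0, 0, 0, 0],
])

```text
clock: 15.85
position: [0.4896, 0.3293, 0.1406]
tool_rot: [1.622, 1.553, 0.212]
force: [0.1, 0.3, -2.5]
grip_width: 0.0152
```

Emit:
jog_arm([
  [0.8, 0, 0, 0, 0, 0],
])

```text
clock: 15.95
position: [0.4898, 0.3296, 0.1403]
tool_rot: [1.656, 1.552, 0.245]
force: [-4.5, -0.4, 18.4]
grip_width: 0.0153
```

Emit:
jog_arm([
  [0.1, 0, 0, 0, 0, 0],
])

```text
clock: 16.05
position: [0.4898, 0.3296, 0.1404]
tool_rot: [1.659, 1.552, 0.248]
force: [-1.2, -1.2, -0.3]
grip_width: 0.015
```

Emit:
jog_arm([
  [0, 0, 0, 0, 0, 0],
  [0, 0, 0, 0, 0, 0],
  [0, 0, 0, 0, 0, 0],
  [0, 0, 0, 0, 0, 0],
  [0, 0, 0, 0, 0, 0],
  [0, 0, 0, 0, 0, 0],
  [0, 0, 0, 0, 0, 0],
  [0, 0, 0, 0, 0, 0],
], gripper=0, newtons=20)

```text
clock: 16.85
position: [0.4903, 0.3297, 0.1407]
tool_rot: [1.678, 1.551, 0.268]
force: [0.7, 0.3, -0.4]
grip_width: 0.0853
```

```bash
python3 - <<'E'
from h import *
g=grip()
go([.4885,.3285,.1405],Rt(.162,1,.0))
for c in("scene","top"):cv2.imwrite(f"pics/{c}10.png",grab_frame(c)[:,:,::-1])
s=cv2.imread("pics/scene10.png");cv2.imwrite("pics/scenec10.png",cv2.resize(s[50:200,300:460],None,fx=4,fy=4,interpolation=cv2.INTER_CUBIC))
E
```

```text
grip in bin [-0.0214  0.4581] yaw rel -0.0081 gz 0.1486 pitch 0.0195 F [ 0.7  0.3 -0.4] t 16.85
shift mm [ 0.1 -2.   0.9] turn [-0.002 -0.002 -0.019] | pos [0.4903 0.3297 0.1407] t 16.85 w 0.0853 F [ 0.7  0.3 -0.4] q [-0.84  0.6   0.21  1.81 -0.16  0.74 -0.39]
```

View pics/scenec10.png

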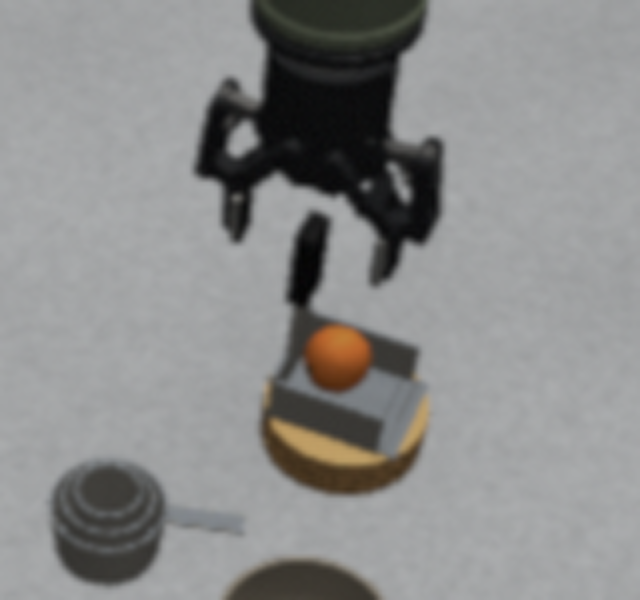

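The grip stands free between the open fingers, with the calamondin in the pan on the coasters (crop about (338,357)). Next I retreat straight up and look again.

Emit:
jog_arm([
  [-8, 0, 0, 0, 0, 0],
  [-15, 0, 0, 0, 0, 0],
  [-25, 0, 0, 0, 0, 0],
  [-25, 0, 0, 0, 0, 0],
  [-25, 0, 0, 0, 0, 0],
  [-10, -40, 0, 0, 0, 0],
  [0, -40, 0, 0, 0, 0],
  [0, 0, -45, 0, 0, 0],
  [0, 0, -45, 0, 0, 0],
  [0, 0, -45, 0, 0, 0],
  [0, 0, 0, 0, 0, 0],
])

```text
clock: 18.05
position: [0.3833, 0.4504, 0.2572]
tool_rot: [1.755, 1.551, 0.339]
force: [-0.5, -1.6, -1.0]
grip_width: 0.0853
```

```bash
python3 - <<'E'
from h import *
g=grip()
for c in("scene","top"):cv2.imwrite(f"pics/{c}11.png",grab_frame(c)[:,:,::-1])
s=cv2.imread("pics/scene11.png")[50:200,300:460];t=cv2.imread("pics/top11.png")[180:330,80:280]
cv2.imwrite("pics/c11.png",np.hstack([cv2.resize(s,(400,375)),cv2.resize(t,(400,300)).copy() if 0 else cv2.copyMakeBorder(cv2.resize(t,(400,300)),0,75,0,0,cv2.BORDER_CONSTANT)]))
for n,z in(("bowl",0),("cups",0),("dispenser",0),("coasters_top",.032),("lime_center",.027),("scoop_pan",.032),("calamondin_center",.056)):
    for cam in("top","scene"):
        d=nets.pinpoint(cam,n);print(n,cam,[ray(cam,q["location"],z).round(4).tolist() for q in d[:2]])
E
```

```text
grip in bin [-0.1068  0.5949] yaw rel -0.013 gz 0.2652 pitch 0.0193 F [-0.5 -1.6 -1. ] t 18.05
bowl top [[0.6038, 0.1493, 0.0]]
bowl scene [[0.5967, 0.1451, 0.0]]
cups top [[0.4538, 0.1624, 0.0]]
cups scene [[0.4459, 0.1691, 0.0]]
dispenser top [[0.4876, -0.4091, 0.0]]
dispenser scene [[0.4922, -0.413, 0.0]]
coasters_top top [[0.4861, 0.3697, 0.032]]
coasters_top scene [[0.5273, 0.3221, 0.032]]
lime_center top [[0.6745, -0.0506, 0.027]]
lime_center scene [[0.6698, -0.0605, 0.027]]
scoop_pan top [[0.6315, -0.3126, 0.032], [0.5278, 0.3271, 0.032]]
scoop_pan scene [[0.6439, -0.3271, 0.032], [0.5405, 0.3282, 0.032]]
calamondin_center top [[0.5176, 0.338, 0.056]]
calamondin_center scene [[0.5037, 0.344, 0.056]]
```

View pics/c11.png

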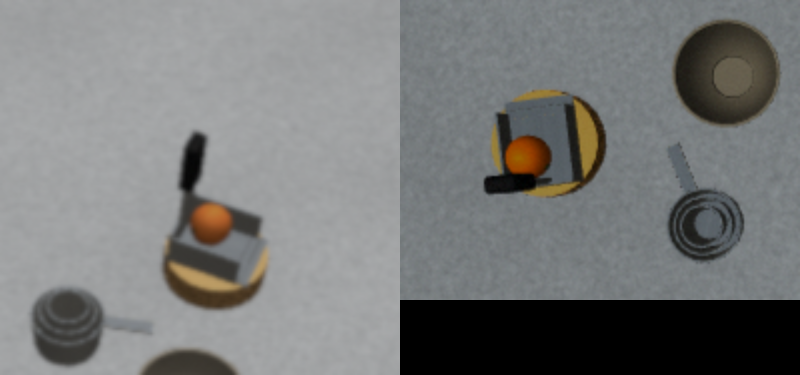

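View pics/top11.png

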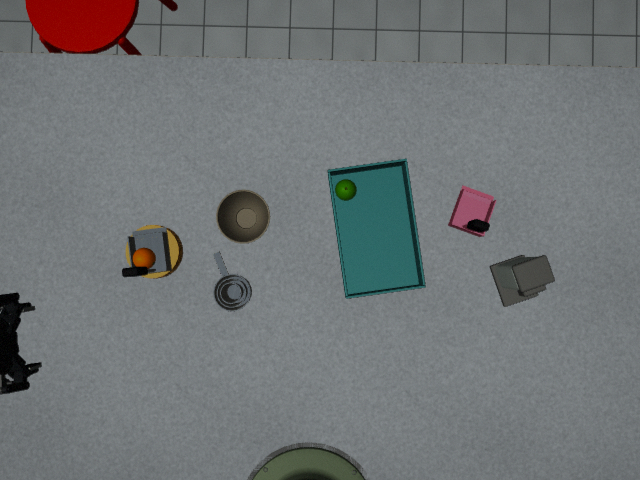

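```bash
python3 -c "
import cv2,numpy as np
a=cv2.imread('pics/top0.png').astype(int);b=cv2.imread('pics/top11.png').astype(int)
for n,(x0,y0,x1,y1) in dict(bowl=(210,185,275,248),cups=(210,249,258,315),disp=(485,248,560,312),lime=(332,175,360,205),coasterTop=(120,220,185,230)).items(): print(n,abs(a-b)[y0:y1,x0:x1].mean().round(2))
from workcell import bot
print(bot.job_done())"
```

```text
bowl 2.08
cups 2.05
disp 1.99
lime 2.06
coasterTop 4.45
the job is handed in; nothing more can be done
None
```

The calamondin is in the steel scoop, and the scoop stands on the middle of the coaster stack with the gripper let go. The job is handed in, at about 19 s on the robot's clock.

I gripped the black handle front to back. I then pushed the scoop along the bin floor into the corner until the fruit rode over the ramp. I tipped the mouth up slightly, carried it over, levelled it, set it down at about 18 N, opened and backed off.

**Final picture:**
- The fruit lies in the rear of the pan, and the gripper stayed well above it throughout.
- The lime is still in its corner.
- The bowl, cups and dispenser show only camera noise compared with the first picture.

**Centring and level:** Just before set-down I measured the pan centre about 3 mm off the coaster centre and corrected it. After release, one network reading put the pan about 5 mm off centre. I judged level by eye and by the tool tilt at which the scoop sat flat on the bin floor, not by measurement.

**Checks that disagreed:**
- **Coaster centre:** The networks' final readings were off by up to about 55 mm, because the scoop covers most of the stack. The visible coaster outline showed no movement, but the strip I compared had a larger difference than the other objects (4.5 against about 2), probably from the scoop's lip.
- **Scoop position:** The networks' best match for the scoop was the pink look-alike, so I used their second match. The side camera's version of that match was about 13 mm off centre. I went by the top picture.
- **Floor press:** While feeling for the bin floor, the scoop pressed on it with up to 76 N for a moment, below the 120 N wrist limit. That force went through the held scoop, not the arm or gripper body.

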